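# Bring the big sample vial to the front and lock the carousel

### The job

Gently push the vial carousel round by its rim posts, with the locking pin still in its holder, until the one big vial faces the front pointer. Then take the locking pin, put it through the notch in front of the big vial, feel for the socket hidden under the rim (moving the pin in the notch brings the carousel along) and seat the pin fully home, upright, without forcing it. Let go, and leave the other glassware alone.

Things in the scene. Friction and masses are not known exactly. Their poses are not given: they have to be found in the camera images.
- stand: Fixed grey stand of the vial carousel. Origin on the table under the turning axis, z up, front = its -x. The robot must not push on the carousel or stand with more than 20 N, nor press the pin on them with more than 30 N. The disc turns either way without end, stiffly (about 3.5 N at a rim post), and stays where it is left.
- front_pointer (a point): Tip of the stand's front pointer: a low upright grey fin, 8 mm wide, 30 mm high, on the front line, 133 to 157 mm from the axis. The bar and rails that carry it are 10 mm high.
- hub (a point): Centre of the orange turning disc, on the axis, at its top face (38 mm above the table). The disc is twelve-sided, 239 mm across flats, 8 mm thick. Round its edge are 6 notches, every 60 deg, 14 mm wide, open outwards, running in to 96 mm from the axis. The steel hub is 24 mm wide, 14 mm high.
- rim_post (a point): Centre of the top of the rim post 0.524 rad counter-clockwise of the big vial. Six such round posts, 12 mm in diameter, 30 mm tall (tops 68 mm above the table), stand midway between the notches, centres 107 mm from the axis: the places to push.
- block_nominal (a point): Middle setting of the socket, on the front line, 106 mm from the axis, 26 mm above the table (4 mm below the disc): the top of a steel block 50 mm wide, 30 mm deep under the rim. Its one round socket, 13.5 mm in diameter, goes down to the table. The block is adjustable: the true socket lies up to 11 mm to either side along the stand's y and is not measured; the block itself does not move.
- carousel (a joint): Angle of the disc, rad, counter-clockwise seen from above. 0 (or a whole turn, 6.283) = big vial and its notch on the stand's front line; at value a they lie at angle a counter-clockwise from there.
- big_vial (a point): Centre of the top of the big vial's cap: glass with black cap, 36 mm wide, top 104 mm above the table. In line with each notch, 58 mm from the axis, a vial is clipped in (not removable): this one and five small ones, 22 mm wide, tops 83 mm above the table.
- big_notch (a point): Point in the big vial's notch, 106 mm from the axis, level with the disc's top face (38 mm above the table): the pin's axis goes here.
- pin: Loose upright steel pin, 90 g. Origin at its lower tip, z up. From the tip: cone 9.6 mm wide growing to 12 over 2.5 mm, 12 mm shaft to 30 mm, 22 mm collar from 30 to 36, black round grip 20 mm wide from 36 to 86. In the holder its tip is 4 mm above the table. Fully home: collar on the disc, tip 8 mm above the table. Standing on the steel block, not in the socket: tip at 26 mm.
- holder: Fixed blue block 60 x 60 x 34 mm with a 16 mm hole in the middle that holds the pin. Origin under its centre. It stands to the left or to the right of the carousel.
- beaker: Loose glass beaker, 66 mm wide, 75 mm tall, origin under its centre. Bystander, on the opposite side to the holder.
- flask: Loose conical glass flask, 64 mm wide, 88 mm tall, origin under its centre. Bystander.
- wash_tub: Loose white open tub, 90 x 70 x 35 mm, origin under its centre. Bystander.
Not all that is in view belongs to the job. Of the things that look like the pin, take the one that is farthest from the robot's base at the start.

How it is judged (in metres and radians):
On the way:
1. the big vial has been turned to the front (within 9 degrees) with the pin still in its holder ((value of joint carousel between -0.16 and 0.16 rad or value of joint carousel between 6.123 and 6.443 rad) and velocity of joint carousel between -0.05 and 0.05 rad/s and distance of pin from where it was at the start of the episode below 0.008 m), for 0.2 s.
At the end, for the whole second after the job is handed in: The pin stands fully home in the big vial's notch (within 6 mm of the notch point, tip 4 to 11 mm above the table so that it is in the socket, within 7 degrees of upright, at rest) and the big vial faces front within 8 degrees ((value of joint carousel between -0.14 and 0.14 rad or value of joint carousel between 6.143 and 6.423 rad) and z of pin in the frame of stand between 0.004 and 0.011 m and horizontal distance between pin and big_notch below 0.006 m and angle between pin's own z axis and vertical below 0.12 rad and linear speed of pin below 0.02 m/s); the robot touches nothing.
It fails at once if the robot pushes on the carousel with more than 20 N (contact force between the arm and stand above 20 N).
It fails at once if a finger pushes on the carousel with more than 20 N (contact force between the fingers and stand above 20 N).
It fails at once if the pin is forced against the carousel or its stand with more than 30 N (contact force between pin and stand above 30 N).
It fails at once if a bystander is shifted by more than 20 mm or tipped (distance of any of beaker, flask, wash_tub from where it was at the start of the episode above 0.02 m or angle between any of beaker, flask, wash_tub's own z axis and vertical above 0.3 rad).
It also fails if it takes over 72 s, if anything falls off the work surface, if the arm or the gripper's body presses on something with over 40 N, if the wrist force passes 120 N, or if a joint passes its speed limit or range.

### The arm

A 7-joint arm with a two-finger parallel gripper is mounted at the origin on the work surface. World frame = base frame: x ahead of the robot, y to its left, z up, the work surface at z = 0. Lengths are in mm, angles in rad, forces in N, time in s.
With the tool pointing down it reaches from about 400 to 875 mm from the base axis. Payload 4.4 kg.
Tool frame: the origin (TCP) lies midway between the tips of the shut fingers; the grasp point (between the pads) lies 19 mm behind it (ctrl.pinch_z is the distance from the TCP to the grasp point, in mm); z points along the fingers, y is the line along which they close (so a half turn about z gives the same grasp; the last joint's range is limited). The gripper opens to 85 mm and grips with 20 to 120 N. Pads are 22 mm wide; open, the fingers measure 114 mm over their backs; the gripper's body (76 mm by 85 mm) begins 54 mm behind the grasp point. The pads swing forward as they close: fully open they stand 13 mm farther back than shut.
Start: joints at [-1.362, 0.628, 0.038, 1.517, -0.027, 0.996, -0.02], TCP at [176.356, 625.633, 231.313] pointing down, gripper open.
Joint ranges: [-3.06, 3.06], [-0.37, 2.12], [-1.25, 1.32], [0.18, 2.47], [-1.1, 4.24], [0.23, 1.98], [-2.94, 2.94]. Speed limits (rad/s): [2.57, 2.57, 3.14, 3.14, 3.14, 3.14, 3.14].

### API

Orientations are given as [roll, pitch, yaw] about the fixed x, y, z axes, in that order (R = Rz(yaw) Ry(pitch) Rx(roll)).
In Python, from cell import read_state, cams, order, ctrl gives the robot as it stands.
- The arm moves only by the tool move_arm, never from a script. Its argument "targets" is text: rows parted by semicolons, each of 7 numbers parted by spaces: the gripper's target within -1 to 1 (fully open at 1, half-way at 0, shut at -1), then the shift along the tool's x, y, z in cm, then the turn, a rotation vector about the tool's x, y, z in degrees. A call has 1 to 5 rows; each row shifts and turns the commanded pose from where the row before left it, along the tool's axes as they then stand; what a row does not reach is not made up. A row lasts 1/12 s, in which the tool goes at most 41.7 mm and 7.16 degrees, less where a joint would pass 70% of its speed; a pose out of reach is approached as far as the arm can. A call with a gripper value outside its range is refused whole. The fingers move at their own pace and stop on an object; the grip force is fixed at half the most. Time passes only in rows, so rows that do not move let the fingers close. It gives the time, the measured TCP pose, the force, the opening and the grip force at its end, in the units of the state.
- read_state(): the state, without advancing time (a new reading comes with each control period).
- cams.get_image(name): name is "side" or "top" or "wrist"; returns a dict with "color" (480x640x3 uint8, red, green, blue), "fovy" (degrees; the focal length in pixels is half the picture's height over the tangent of half this angle, whatever the lens; pixels are square), "cx", "cy" (the principal point, pixels), "rvec" (rotation vector, rad) and "tvec" (3), from world to camera coordinates, as OpenCV has them. Camera axes: x right, y down, z forward; pixel columns grow to the right and rows downward; lengths in mm; the calibration is good to about 2 mm. A picture is of the moment at which its call begins. There is no depth.
- order.finish_job(): hands the job in; it is judged then, once.
The state is a dict: "clock": time; "qpos": joint angles; "qd": joint speeds; "tau": joint torques, N m; "eef_pos": TCP position; "tool_rot": TCP orientation; "force": force on the tool from outside, world axes, zero at the start; "torque": the same for the moment, N m; "width": finger opening in mm; "gripper_force": force on a finger pad.
Only numpy, scipy, OpenCV 4.12 (cv2) and the standard library are available. Lean on these libraries where they do the work, as an engineer would, in place of code of your own. Each camera call takes 0.05 s, during which the arm holds its last target. There are 200 camera calls.

## Working session

There is one attempt and no reset: what is moved stays moved. The work goes in short steps, Python scripts to look and compute and a tool call to move; the robot and the scene stay as the last step left them, time stands still between calls to the robot, and variables do not carry over. Pictures are saved under pics/ and viewed, at most 10 in all, crops included, and the job is handed in when it is done.

Besides the shell and the picture viewer there is one more tool, called after ">>>" as name(argument=value, ...), one argument or row to a line, values as JSON. move_arm: Moves the arm, as the interface text tells. Its arguments: {"type":"object","properties":{"targets":{"type":"string"}},"required":["targets"]}

```bash
ls; mkdir -p pics
python3 - <<'E'
from cell import read_state,cams
import cv2,pickle
s=read_state();print({k:s[k] for k in("clock","eef_pos","tool_rot","width","force")})
d={}
for n in("top","side"):
    i=cams.get_image(n);d[n]=i;cv2.imwrite(f"pics/{n}0.png",i["color"][:,:,::-1]);print(n,i["fovy"],i["cx"],i["cy"],i["rvec"],i["tvec"])
pickle.dump(d,open("d0.pkl","wb"))
E
```

```text
pics
{'clock': 0.0, 'eef_pos': array([176.18669167, 624.99815188, 230.36669747]), 'tool_rot': array([-3.13965319e+00,  7.86103533e-06,  2.86679788e+00]), 'width': 85.51592740275268, 'force': array([ 0.63332101,  0.55647045, -1.00529425])}
top 54.832590260750926 319.6201104695513 245.16852009088254 [ 2.22801646 -1.96203034  0.20888971] [-50.91843269 552.80820565 880.78132332]
side 49.22382112959277 321.8954333607602 238.0570946742169 [ 0.45378917 -2.69844916  1.27519059] [524.50509888 190.95720295 975.26840966]
```

View pics/top0.png

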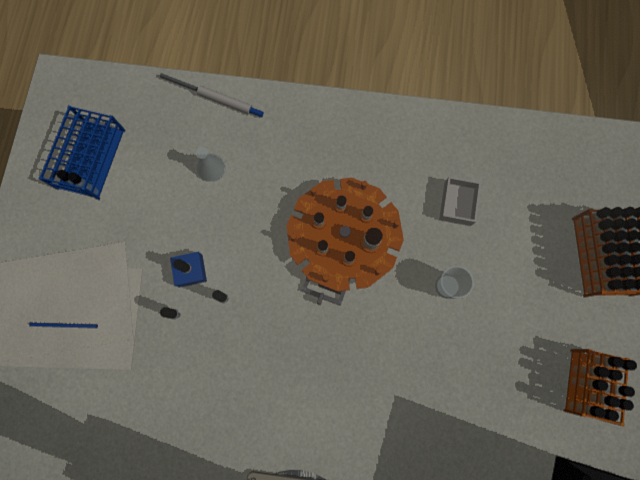

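View pics/side0.png

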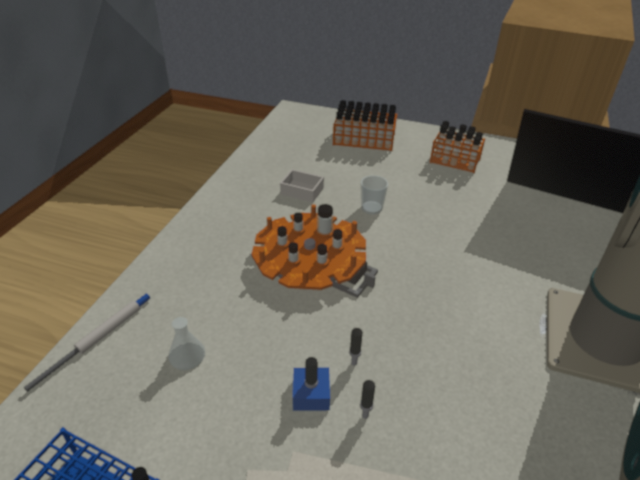

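The top view shows the carousel at (345,232), with the big vial at about (373,237) and the pointer/bar at about (322,292). The beaker is at (454,283), the tub at (460,201) and the flask at (210,165). Pin look-alikes are the one upright in the blue holder at (181,267), and loose ones at (220,296) and (169,313). The robot base is at the bottom, near (280,480+), so the holder pin is the farthest.

```bash
cat > h.py <<'E'
import numpy as np,cv2
def cal(i):
    f=240/np.tan(np.radians(i["fovy"]/2))
    K=np.array([[f,0,i["cx"]],[0,f,i["cy"]],[0,0,1]])
    return K,cv2.Rodrigues(np.array(i["rvec"],float))[0],np.array(i["tvec"],float).ravel()
def ray(i,uv,z):
    K,R,t=cal(i);d=R.T@np.linalg.inv(K)@np.array([uv[0],uv[1],1.]);c=-R.T@t
    return c+d*(z-c[2])/d[2]
def proj(i,p):
    K,R,t=cal(i);q=K@(R@np.asarray(p,float)+t);return q[:2]/q[2]
def orange(im):
    h=cv2.cvtColor(im,cv2.COLOR_RGB2HSV)
    return cv2.inRange(h,(3,140,70),(18,255,255))
E
python3 - <<'E'
import pickle,cv2,numpy as np
from h import *
d=pickle.load(open("d0.pkl","rb"));t=d["top"]
m=orange(t["color"]);cs,_=cv2.findContours(m[:,:500],cv2.RETR_EXTERNAL,cv2.CHAIN_APPROX_NONE)
c=max(cs,key=cv2.contourArea)[:,0]
P=np.array([ray(t,p,38)[:2] for p in c])
ce,r=cv2.minEnclosingCircle(P.astype(np.float32));print("disc",ce,r)
for n,uv,z in(("hub",(345,231),50),("bigcap",(374,236),104),("pin",(178,266),94),("pl1",(220,296),90),("pl2",(169,313),90),("beaker",(454,275),75),("ptr",(320,292),20)):
    p=ray(t,uv,z);print(n,p.round(),np.hypot(*p[:2]).round())
print("base px",proj(t,(0,0,0)))
K,R,tt=cal(t);print("cam",-R.T@tt); K,R,tt=cal(d["side"]);print("scam",-R.T@tt)
a=cv2.resize(t["color"][170:310,270:420],None,fx=4,fy=4,interpolation=2)
b=cv2.resize(t["color"][230:330,140:240],None,fx=4,fy=4,interpolation=2)
o=np.zeros((560,800,3),np.uint8);o[:,:600]=a;o[:200,600:]=cv2.resize(b,(200,200))
s=d["side"]["color"][310:430,280:400];o[220:420,600:]=cv2.resize(s,(200,200),interpolation=2)
cv2.imwrite("pics/c0.png",o[:,:,::-1])
E
```

```text
disc (592.7039184570312, -27.175874710083008) 123.22779083251953
hub [593. -29.  50.] 594.0
bigcap [577. -85. 104.] 583.0
pin [472. 286.  94.] 552.0
pl1 [425. 196.  90.] 468.0
pl2 [381. 287.  90.] 477.0
beaker [ 525. -251.   75.] 582.0
ptr [465.   7.  20.] 465.0
base px [292.87205719 535.5651909 ]
cam [354.43310474 -10.15433255 978.89703357]
scam [308.1112107  768.81161941 759.41747326]
```

View pics/c0.png

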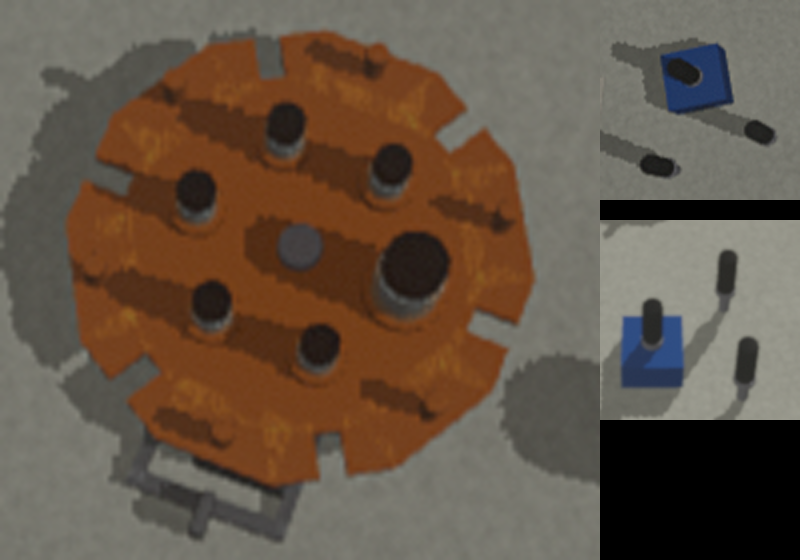

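The crop confirms the choice: the holder pin stands in the blue block and the two look-alikes stand loose nearby. The big vial's cap is at crop (415,265), its notch at (493,330), and the pointer fin runs (210,490) to (198,535).

```bash
cat >> h.py <<'E'
def notches(i,ce,m=None):
    # angle phase (mod 60 deg) of notches from non-orange samples at r=104..113, z=38
    m=orange(i["color"]) if m is None else m
    th=np.radians(np.arange(0,360,.5));v=np.zeros(len(th))
    for r in (102,106,110):
        for k,a in enumerate(th):
            u=proj(i,(ce[0]+r*np.cos(a),ce[1]+r*np.sin(a),38)).round().astype(int)
            v[k]+=m[u[1],u[0]]==0
    runs=[];g=v>=2;k0=np.argmax(~g);s=None
    for j in range(len(th)+1):
        k=(k0+j)%len(th)
        if g[k] and s is None:s=j
        if not g[k] and s is not None:
            runs.append((((k0+(s+j-1)/2)*.5)%360,(j-s)*.5));s=None
    return runs
E
python3 - <<'E'
import pickle,cv2,numpy as np
from h import *
d=pickle.load(open("d0.pkl","rb"));t=d["top"];s=d["side"]
m=orange(t["color"])
cs,_=cv2.findContours(m[:,:500],cv2.RETR_EXTERNAL,cv2.CHAIN_APPROX_NONE)
c=max(cs,key=cv2.contourArea);hu=cv2.convexHull(c)[:,0]
P=np.array([ray(t,p,38)[:2] for p in hu])
M=cv2.moments(cv2.convexHull(P.astype(np.float32)));ce=np.array([M["m10"],M["m01"]])/M["m00"];print("hull centroid",ce,"area r",np.sqrt(M["m00"]/np.pi))
print(notches(t,ce))
def an(p):
    q=p[:2]-ce;return np.degrees(np.arctan2(q[1],q[0]))%360,np.hypot(*q)
print("bigcap",an(ray(t,(373.7,236),104)))
for uv in((198,535),(210,490),(205,512)):print("fin",an(ray(t,(270+uv[0]/4,170+uv[1]/4),30)))
for uv in((278,540),(135,480),(148,436),(298,488)): print("frame",an(ray(t,(270+uv[0]/4,170+uv[1]/4),10)),ray(t,(270+uv[0]/4,170+uv[1]/4),10))
for n,i in d.items():
    h=cv2.cvtColor(i["color"],cv2.COLOR_RGB2HSV);b=cv2.inRange(h,(108,140,60),(125,255,255))
    b=cv2.morphologyEx(b,cv2.MORPH_CLOSE,np.ones((15,15)))
    for q in cv2.findContours(b,cv2.RETR_EXTERNAL,cv2.CHAIN_APPROX_SIMPLE)[0]:
        if 400<cv2.contourArea(q)<4000:print(n,"blue",cv2.boundingRect(q),cv2.minAreaRect(q),cv2.approxPolyDP(q,3,True)[:,0].tolist())
    g=cv2.inRange(h,(0,0,0),(179,255,45))
    for q in cv2.findContours(g,cv2.RETR_EXTERNAL,cv2.CHAIN_APPROX_SIMPLE)[0]:
        x,y,w,hh=cv2.boundingRect(q)
        if 40<cv2.contourArea(q)<900 and ((n=="top" and x<240 and y>240) or (n=="side" and 280<x<400 and y>300)): print(n,"dark",(x,y,w,hh),cv2.minAreaRect(q))
E
```

```text
hull centroid [593.43092356 -27.57256956] area r 120.51951790856779
[(np.float64(14.75), 8.0), (np.float64(46.0), 2.5), (np.float64(75.25), 7.0), (np.float64(135.5), 7.5), (np.float64(195.0), 7.5), (np.float64(224.25), 2.0), (np.float64(254.5), 7.5), (np.float64(285.0), 2.5), (np.float64(314.5), 7.5), (np.float64(345.75), 3.0)]
bigcap (np.float64(253.36817458277307), np.float64(58.87810819890053))
fin (np.float64(168.01341785714118), np.float64(157.08390646453182))
fin (np.float64(167.24704183637303), np.float64(133.33825772859564))
fin (np.float64(167.81948417468746), np.float64(144.826495993151))
frame (np.float64(183.35413938920428), np.float64(149.41590231850162)) [444.27097396 -36.31449728  10.        ]
frame (np.float64(151.44179094560698), np.float64(145.17817575353527)) [465.91630138  41.83005176  10.        ]
frame (np.float64(147.60502315385204), np.float64(122.67157787926763)) [489.85012244  38.14906812  10.        ]
frame (np.float64(187.51475544217107), np.float64(121.925511412468)) [472.55260428 -43.51817274  10.        ]
top blue (171, 252, 35, 34) ((187.47299194335938
[... 367 characters left out ...]
887), 26.56505012512207)
top dark (174, 259, 16, 13) ((181.15383911132812, 265.23077392578125), (16.620651245117188, 9.178568840026855), 29.744882583618164)
side blue (15, 428, 119, 52) ((74.0, 453.5), (51.0, 118.0), 90.0) [[15, 479], [132, 479], [133, 468], [62, 428]]
side blue (294, 369, 35, 31) ((311.0, 384.0), (30.0, 34.0), 90.0) [[295, 369], [294, 396], [328, 398], [327, 369]]
side dark (363, 388, 10, 19) ((367.0307922363281, 397.25390625), (8.806466102600098, 17.86100196838379), 7.125016689300537)
side dark (307, 360, 9, 24) ((311.0, 371.5), (23.0, 8.0), 90.0)
side dark (352, 334, 9, 19) ((355.4146423339844, 343.2682800292969), (7.730207920074463, 17.889907836914062), 6.34019136428833)
```

Run:
```python
import pickle,numpy as np
from h import *
d=pickle.load(open("d0.pkl","rb"))
A=[];b=[]
def tri(pts):
    A=np.zeros((3,3));b=np.zeros(3)
    for n,uv in pts:
        K,R,t=cal(d[n]);c=-R.T@t;v=R.T@np.linalg.inv(K)@np.array([*uv,1.]);v/=np.linalg.norm(v);Q=np.eye(3)-np.outer(v,v);A+=Q;b+=Q@c
    p=np.linalg.solve(A,b);return p,[np.round(proj(d[n],p)-uv,1) for n,uv in pts]
print("pin grip",tri([("top",(181.15,265.2)),("side",(311,371.5))]))
print("pl1",tri([("top",(219.1,295.8)),("side",(355.4,343.3))]),"pl2",tri([("top",(168,312.5)),("side",(367,397.3))]))
print("flask",ray(d["top"],(210,168),20))
```

```text
pin grip (array([476.72833634, 289.63702382,  64.22379176]), [array([-0. ,  0.6]), array([-0.8, -0.2])])
pl1 (array([426.57219729, 205.23314677,  56.44100064]), [array([-0. ,  0.6]), array([-0.7, -0.2])]) pl2 (array([381.09765966, 300.25203772,  55.73553628]), [array([-0.1,  0.6]), array([-0.8, -0.2])])
flask [705.96683589 282.6496641   20.        ]
```

>>> move_arm(
  targets="-1 -1.9 -2.18 0 0 0 0;-1 -1.9 -2.18 0 0 0 0;-1 -1.9 -2.18 0 0 0 0;-1 -1.9 -2.18 0 0 0 0;-1 -1.9 -2.18 0 0 0 0",
)

```text
clock: 0.52
eef_pos: [238.5, 493.4, 230.9]
tool_rot: [-3.141, -0.0, 2.867]
force: [0.8, -0.3, 0.4]
width: 25.8
gripper_force: 0.0
```

>>> move_arm(
  targets="-1 -1.9 -2.18 0 0 0 0;-1 -1.9 -2.18 0 0 0 0;-1 -1.9 -2.18 0 0 0 0;-1 -1.9 -2.18 0 0 0 0;-1 -1.9 -2.18 0 0 0 0",
)

```text
clock: 0.93
eef_pos: [300.3, 362.7, 231.1]
tool_rot: [-3.141, -0.0, 2.867]
force: [0.3, -1.1, 0.4]
width: 0.2
gripper_force: 0.0
```

>>> move_arm(
  targets="-1 -1.9 -2.18 0 0 0 0;-1 -1.9 -2.18 0 0 0 0;-1 -1.9 -2.18 0 0 0 0;-1 -1.9 -2.18 0 0 0 0;-1 -1.9 -2.18 0 0 0 0",
)

```text
clock: 1.35
eef_pos: [362.1, 232.1, 231.2]
tool_rot: [-3.141, -0.0, 2.867]
force: [0.7, 0.3, 0.4]
width: -0.4
gripper_force: 0.0
```

>>> move_arm(
  targets="-1 -1.9 -2.18 0 0 0 0;-1 -1.9 -2.18 0 0 0 0;-1 -1.9 -2.18 0 0 0 0;-1 -1.9 -2.18 0 0 0 0;-1 -1.9 -2.18 0 0 0 0",
)

```text
clock: 1.77
eef_pos: [424.0, 101.5, 231.2]
tool_rot: [-3.141, -0.0, 2.867]
force: [-0.4, -0.5, 0.1]
width: -0.0
gripper_force: 0.0
```

>>> move_arm(
  targets="-1 -1.9 -2.18 0 0 0 0;-1 -1.9 -2.18 0 0 0 0;-1 -1.9 -2.18 0 0 0 0;-1 -1.9 -2.18 0 0 0 0;-1 -1.9 -2.18 0 0 0 0",
)

```text
clock: 2.18
eef_pos: [485.8, -29.2, 231.1]
tool_rot: [-3.142, -0.001, 2.867]
force: [0.5, 0.2, 0.2]
width: 0.4
gripper_force: 0.0
```

>>> move_arm(
  targets="-1 0 0 0 0 0 7;-1 0 0 0 0 0 7;-1 0 0 0 0 0 7;-1 0 0 0 0 0 7;-1 0 0 0 0 0 7",
)

```text
clock: 2.6
eef_pos: [485.3, -27.9, 231.0]
tool_rot: [-3.141, -0.001, 2.25]
force: [0.6, 0.3, -0.7]
width: -0.1
gripper_force: 0.0
```

>>> move_arm(
  targets="-1 0 0 0 0 0 7;-1 0 0 0 0 0 7;-1 0 0 0 0 0 7;-1 0 0 0 0 0 7;-1 0 0 0 0 0 7",
)

```text
clock: 3.02
eef_pos: [485.4, -27.8, 231.1]
tool_rot: [-3.141, -0.0, 1.639]
force: [-0.3, -0.9, 0.5]
width: 0.0
gripper_force: 0.0
```

>>> move_arm(
  targets="-1 0 0 0 0 0 4.26;-1 0 0 0 0 0 0",
)

```text
clock: 3.18
eef_pos: [485.3, -27.7, 231.0]
tool_rot: [-3.141, 0.0, 1.569]
force: [0.5, 0.2, 0.4]
width: -0.2
gripper_force: 0.0
```

>>> move_arm(
  targets="-1 0 0 3 0 0 0;-1 0 0 3 0 0 0;-1 0 0 3 0 0 0;-1 0 0 3 0 0 0;-1 0 0 3 0 0 0",
)

```text
clock: 3.6
eef_pos: [485.6, -27.6, 80.0]
tool_rot: [3.141, -0.0, 1.574]
force: [0.4, -0.3, 0.6]
width: -0.0
gripper_force: 0.0
```

>>> move_arm(
  targets="-1 0 0 0.8 0 0 0;-1 0 0 0.8 0 0 0;-1 0 0 0.8 0 0 0;-1 0 0 0.8 0 0 0;-1 0 0 0.2 0 0 0",
)

```text
clock: 4.02
eef_pos: [486.0, -27.8, 47.2]
tool_rot: [3.141, -0.0, 1.571]
force: [-0.3, -0.4, -0.0]
width: -0.1
gripper_force: 0.0
```

>>> move_arm(
  targets="-1 0.37 0.01 0 0 0 2;-1 0.37 0.01 0 0 0 2;-1 0.37 0.01 0 0 0 2;-1 0.37 0.01 0 0 0 2",
)

```text
clock: 4.35
eef_pos: [487.3, -13.7, 48.1]
tool_rot: [3.14, 0.001, 1.429]
force: [0.4, -3.3, -0.8]
width: 0.2
gripper_force: 1.7
```

>>> move_arm(
  targets="-1 0.56 0.01 0 0 0 3;-1 0.56 0.01 0 0 0 3;-1 0.56 0.01 0 0 0 3;-1 0.56 0.01 0 0 0 3",
)

```text
clock: 4.68
eef_pos: [492.2, 7.5, 48.1]
tool_rot: [3.14, 0.001, 1.218]
force: [-1.4, -3.6, -0.6]
width: -0.3
gripper_force: 1.8
```

>>> move_arm(
  targets="-1 0.93 0.04 0 0 0 5;-1 0.93 0.04 0 0 0 5;-1 0.93 0.04 0 0 0 5;-1 0.93 0.04 0 0 0 5;-1 0.93 0.04 0 0 0 5",
)

```text
clock: 5.1
eef_pos: [516.5, 47.0, 48.1]
tool_rot: [3.141, 0.001, 0.781]
force: [-1.9, -3.2, 0.2]
width: 0.1
gripper_force: 2.0
```

>>> move_arm(
  targets="-1 0.93 0.04 0 0 0 5;-1 0.93 0.04 0 0 0 5;-1 0.93 0.04 0 0 0 5;-1 0.93 0.04 0 0 0 5;-1 0.93 0.04 0 0 0 5",
)

```text
clock: 5.52
eef_pos: [555.0, 72.4, 48.1]
tool_rot: [-3.141, 0.001, 0.345]
force: [-3.9, -2.6, 1.8]
width: 0.0
gripper_force: 2.0
```

>>> move_arm(
  targets="-1 0.93 0.04 0 0 0 5;-1 0.74 0.03 0 0 0 4;-1 0.74 0.03 0 0 0 4;-1 0 0 0 0 0 0",
)

```text
clock: 5.85
eef_pos: [580.0, 78.5, 47.9]
tool_rot: [3.141, -0.001, 0.122]
force: [-0.5, 0.3, -0.3]
width: -0.0
gripper_force: 0.0
```

Run:
```python
from cell import read_state,cams
from h import *
i=cams.get_image("top");cv2.imwrite("pics/top1.png",i["color"][:,:,::-1])
s=read_state();p=s["eef_pos"];ce=np.array([593.4,-27.6]);q=p[:2]-ce
print(p,np.degrees(np.arctan2(q[1],q[0])),np.hypot(*q),s["force"])
for r in notches(i,ce):print(r, r[0]%60)
```

```text
[579.77315716  78.41671691  47.79196891] 97.3243449529152 106.88889142836801 [ 0.23571011 -0.91308081  0.20930517]
(np.float64(29.0), 2.5) 29.0
(np.float64(76.75), 48.0) 16.75
(np.float64(117.75), 7.0) 57.75
(np.float64(177.75), 7.0) 57.75
(np.float64(207.0), 0.5) 27.0
(np.float64(237.5), 7.5) 57.5
(np.float64(267.75), 2.0) 27.75
(np.float64(297.5), 8.5) 57.5
(np.float64(329.25), 3.0) 29.25
(np.float64(357.75), 8.0) 57.75
```

>>> move_arm(
  targets="-1 0.56 0.02 0 0 0 3;-1 0.56 0.02 0 0 0 3;-1 0.37 0.01 0 0 0 2;-1 0.37 0.01 0 0 0 2;-1 0 0 0 0 0 0",
)

```text
clock: 6.32
eef_pos: [597.4, 79.0, 47.6]
tool_rot: [-3.14, 0.001, -0.051]
force: [-2.2, 0.3, 0.7]
width: -0.0
gripper_force: 0.8
```

>>> move_arm(
  targets="-1 -1 0 0 0 0 0;-1 0 -1 -3 0 0 0;-1 0 0 -4 0 0 0;-1 0 0 -4 0 0 0;-1 0 0 -4 0 0 0",
)

```text
clock: 6.73
eef_pos: [588.1, 89.1, 199.1]
tool_rot: [-3.141, -0.001, -0.05]
force: [0.4, -0.3, 0.5]
width: 0.2
gripper_force: 0.0
```

Run:
```python
from cell import read_state,cams
from h import *
i=cams.get_image("top");w=cams.get_image("side");ce=np.array([593.4,-27.6])
s=read_state();print(s["eef_pos"],s["tool_rot"],s["qpos"])
for r in notches(i,ce):print(r, r[0]%60)
import pickle;pickle.dump({"top":i,"side":w},open("d2.pkl","wb"))
a=cv2.resize(i["color"][170:310,220:420],None,fx=4,fy=4,interpolation=2);cv2.imwrite("pics/c2.png",a[:,:,::-1])
```

```text
[592.48438618  87.92124757 204.24777049] [-3.13983347 -0.01281922 -0.0500161 ] [-0.74012076  0.77363136  0.96794247  1.72415276 -0.73556876  1.03538516
 -1.13272739]
(np.float64(19.0), 1.5) 19.0
(np.float64(52.25), 23.0) 52.25
(np.float64(109.0), 7.5) 49.0
(np.float64(168.5), 6.5) 48.5
(np.float64(228.25), 8.0) 48.25
(np.float64(257.75), 2.0) 17.75
(np.float64(288.0), 7.5) 48.0
(np.float64(319.0), 1.5) 19.0
(np.float64(321.0), 0.5) 21.0
(np.float64(348.25), 8.0) 48.25
```

View pics/c2.png

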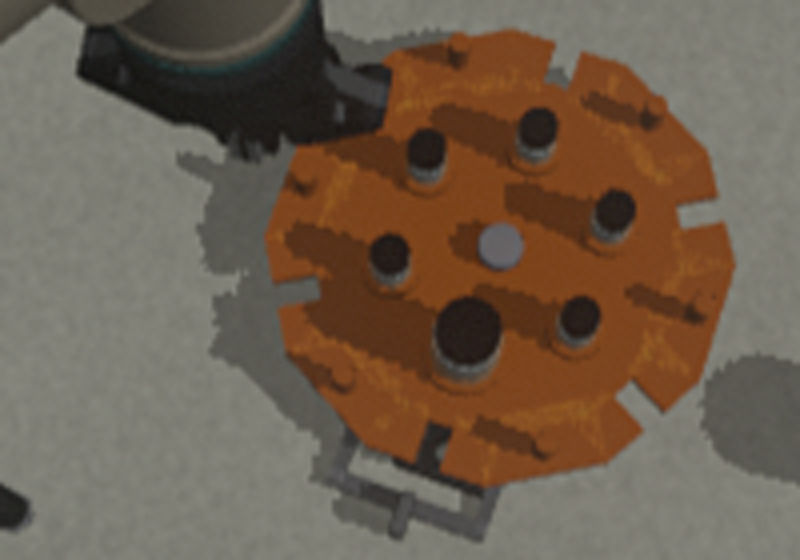

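The big vial (crop 467,330) and its notch (433,445) now face the pointer fin (405,515): notch at 168.3° against fin at 167.7°. On to the pin.

>>> move_arm(
  targets="0 -1.56 -2.45 0 0 0 0;0 -1.56 -2.45 0 0 0 0;0 -1.56 -2.45 0 0 0 0;0 -1.56 -2.45 0 0 0 0",
)

```text
clock: 7.17
eef_pos: [530.5, 191.2, 197.5]
tool_rot: [-3.14, -0.001, -0.051]
force: [0.6, 0.7, -1.3]
width: 42.8
gripper_force: 0.0
```

>>> move_arm(
  targets="0 -1.56 -2.45 0 0 0 0;0 -1.56 -2.45 0 0 0 0;0 -1.56 -2.45 0 0 0 0;0 -1.56 -2.45 0 0 0 0",
)

```text
clock: 7.5
eef_pos: [473.1, 292.6, 197.4]
tool_rot: [-3.14, -0.001, -0.05]
force: [0.2, 0.4, -0.8]
width: 42.8
gripper_force: 0.0
```

>>> move_arm(
  targets="0 0 0 0 0 0 4.7;0 0 0 0 0 0 4.7;0 0 0 0 0 0 0;0 0 0 0 0 0 0",
)

```text
clock: 7.83
eef_pos: [473.9, 291.2, 197.3]
tool_rot: [-3.141, -0.0, -0.213]
force: [-0.5, 0.7, 0.3]
width: 43.1
gripper_force: 0.0
```

Run:
```python
from cell import read_state,cams
from h import *
import pickle
s=read_state();print(s["eef_pos"],s["tool_rot"],s["qpos"].round(2),s["width"])
d={n:cams.get_image(n) for n in("wrist","side","top")};pickle.dump(d,open("d3.pkl","wb"))
cv2.imwrite("pics/w3.png",d["wrist"]["color"][:,:,::-1])
print(proj(d["wrist"],(477,290,90)),proj(d["wrist"],(477,290,34)))
```

```text
[473.90963579 291.19346562 197.26530496] [-3.14140114e+00 -3.51320239e-04 -2.13017865e-01] [-1.21  0.78  1.06  1.84 -0.8   1.03 -1.6 ] 43.1409248173456
[319.75975441 227.87290397] [319.38978228 206.62080569]
```

View pics/w3.png

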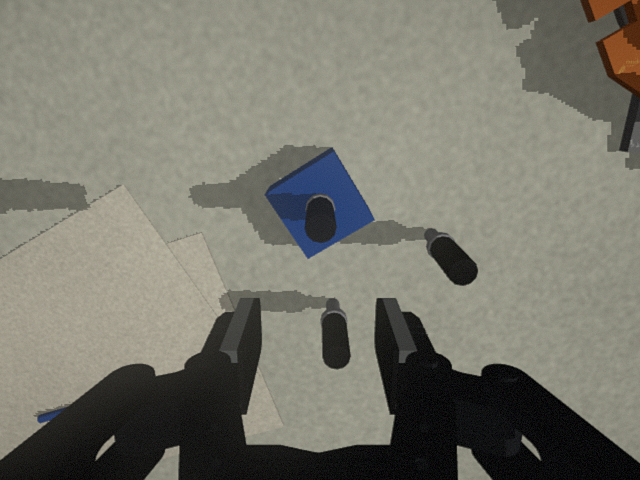

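Wrist view: the holder pin's grip top is at about (320,227), and I predicted (319.8,227.9), so the pin is at (477,290). The look-alikes at (452,260) and (336,340) are clear of the fingers. Descend and grasp.

>>> move_arm(
  targets="0 0.33 0.05 2 0 0 0;0 0 0 3 0 0 0;0 0 0 3 0 0 0;0 0 0 3 0 0 0;0 0 0 2 0 0 0",
)

```text
clock: 8.4
eef_pos: [476.1, 289.6, 64.9]
tool_rot: [3.14, 0.002, -0.216]
force: [-0.8, -0.1, 0.2]
width: 42.8
gripper_force: 0.0
```

>>> move_arm(
  targets="0 0 0 1 0 0 0;0 0 0 0.6 0 0 0;0 0 0 0 0 0 0;-1 0 0 0 0 0 0;-1 0 0 0 0 0 0",
)

```text
clock: 8.82
eef_pos: [478.1, 290.2, 52.6]
tool_rot: [-3.14, -0.002, -0.216]
force: [0.5, -1.5, -0.4]
width: 19.7
gripper_force: 11.9
```

>>> move_arm(
  targets="-1 0 0 0 0 0 0;-1 0 0 0 0 0 0;-1 0 0 0 0 0 0;-1 0 0 0 0 0 0",
)

```text
clock: 9.15
eef_pos: [478.1, 290.3, 52.6]
tool_rot: [-3.14, -0.002, -0.216]
force: [-0.6, -0.0, 6.4]
width: 18.4
gripper_force: 58.4
```

>>> move_arm(
  targets="-1 0 0 -0.5 0 0 0;-1 0 0 -2.5 0 0 0;-1 0 0 -3.5 0 0 0;-1 0 0 -3.5 0 0 0;-1 0 0 0 0 0 0",
)

```text
clock: 9.57
eef_pos: [480.7, 290.6, 157.3]
tool_rot: [-3.136, -0.008, -0.217]
force: [0.5, 0.2, -1.8]
width: 18.9
gripper_force: 58.8
```

>>> move_arm(
  targets="-1 0.75 2.86 0 0 0 0;-1 0.75 2.86 0 0 0 0;-1 0.75 2.86 0 0 0 0;-1 0.75 2.86 0 0 0 0;-1 0.75 2.86 0 0 0 0",
)

```text
clock: 9.98
eef_pos: [482.4, 141.5, 151.2]
tool_rot: [-3.141, 0.001, -0.216]
force: [1.2, -0.5, -0.8]
width: 18.3
gripper_force: 58.9
```

>>> move_arm(
  targets="-1 0.75 2.86 0 0 0 0;-1 0.75 2.86 0 0 0 0;-1 0.75 2.86 0 0 0 0;-1 0.75 2.86 0 0 0 0;-1 0.75 2.86 0 0 0 0",
)

```text
clock: 10.4
eef_pos: [488.5, -6.3, 151.2]
tool_rot: [-3.141, 0.0, -0.216]
force: [-0.3, -0.5, -1.9]
width: 18.5
gripper_force: 58.9
```

>>> move_arm(
  targets="-1 0 0 2 0 0 0;-1 0 0 1 0 0 0;-1 0 0 0 0 0 0;-1 0 0 0 0 0 0;-1 0 0 0 0 0 0",
)

```text
clock: 10.82
eef_pos: [488.9, -4.2, 121.4]
tool_rot: [-3.141, 0.0, -0.215]
force: [0.0, 0.1, -0.6]
width: 18.9
gripper_force: 59.0
```

Run:
```python
from cell import read_state,cams
from h import *
import pickle
s=read_state();print(s["eef_pos"],s["tool_rot"],s["qpos"].round(2),s["width"],s["force"])
d={n:cams.get_image(n) for n in("wrist","side","top")};pickle.dump(d,open("d4.pkl","wb"))
cv2.imwrite("pics/w4.png",d["wrist"]["color"][:,:,::-1])
w=d["wrist"];p=s["eef_pos"]
for z in(p[2],p[2]-48,38):print(z,proj(w,(p[0],p[1],z)))
print("notch pred",proj(w,(489.6,-6.1,38)))
```

```text
[488.91907198  -4.21615515 121.35738287] [-3.14129036e+00  4.55396488e-04 -2.14601006e-01] [-0.6   0.75  0.87  2.08 -0.89  0.74 -0.93] 18.877880788655286 [ 0.02879643  0.10747145 -0.57531559]
121.35738287269761 [319.7223303  316.26264223]
73.35738287269761 [319.25234271 268.62171781]
38 [319.02119188 245.19080211]
notch pred [322.00834639 243.41443758]
```

View pics/w4.png

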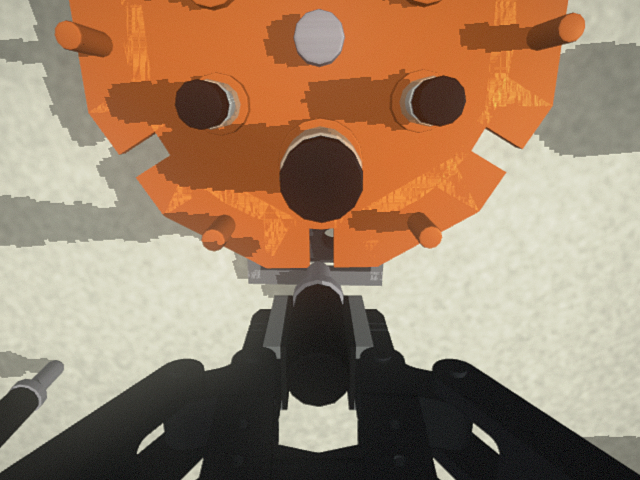

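The wrist view shows the pin held upright, with its shaft tip at about (318,265). The big notch is just beyond it, columns 309–334, rows 229–262. Zooming in for the notch edges and any glimpse of the socket.

Run:
```python
import pickle
from h import *
w=pickle.load(open("d4.pkl","rb"))["wrist"]
c=w["color"][215:295,270:380];cv2.imwrite("pics/c4.png",cv2.resize(c,None,fx=7,fy=7,interpolation=cv2.INTER_CUBIC)[:,:,::-1])
m=orange(w["color"])
for r in(232,238,244,250,256):
    x=np.where(m[r,290:350]==0)[0]+290;print(r,x.min(),x.max(),ray(w,(x.min()-.5,r),38).round(1),ray(w,(x.max()+.5,r),38).round(1))
col=np.where(m[200:262,321]==0)[0]+200;print(col)
print("inner",ray(w,(321.5,229),38))
```

```text
232 310 333 [497.7  -0.6  38. ] [494.9 -13.8  38. ]
238 310 332 [4.943e+02 1.000e-01 3.800e+01] [491.5 -12.6  38. ]
244 310 332 [490.8   0.9  38. ] [488.  -11.9  38. ]
250 310 332 [487.2   1.7  38. ] [484.4 -11.1  38. ]
256 310 332 [483.7   2.5  38. ] [480.9 -10.4  38. ]
[200 201 202 203 204 205 206 207 208 209 210 211 212 213 214 215 216 217
 218 219 220 221 230 231 232 233 234 235 236 237 238 239 240 241 242 243
 244 245 246 247 248 249 250 251 252 253 254 255 256 257 258 259 260 261]
inner [498.01734488  -7.61328937  38.        ]
```

View pics/c4.png

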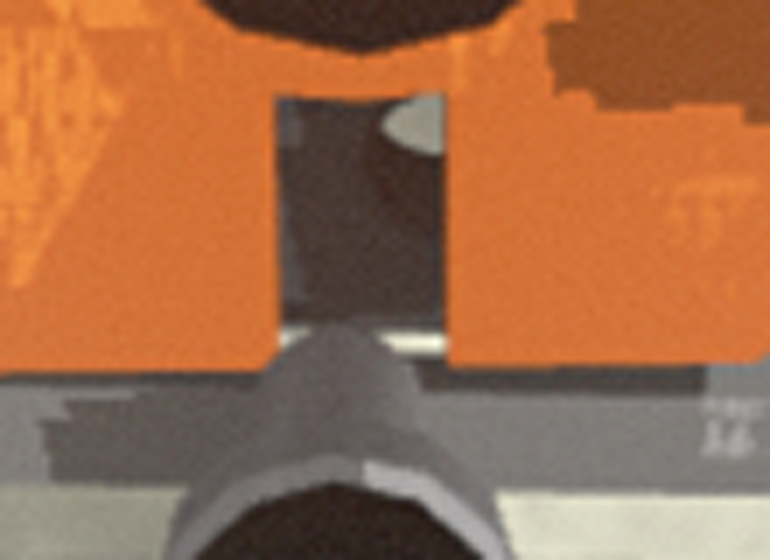

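The crop shows the notch clean. At its far right, (415,125) in the crop, is a light patch: the table seen through the socket bore. So the socket lies to the right (stand -y). I'll compute its offset in the stand frame.

Run:
```python
import pickle
from h import *
w=pickle.load(open("d4.pkl","rb"))["wrist"];ce=np.array([593.4,-27.6])
def st(p,yaw=-12.3):
    a=np.radians(yaw);q=p[:2]-ce;return np.array([q@[np.cos(a),np.sin(a)],q@[-np.sin(a),np.cos(a)]]).round(1)
f=lambda x,y:(270+x/7-.43,215+y/7-.43)
for x,y in((380,125),(385,110),(390,140),(410,150),(430,155),(445,155)):print("z0",x,y,st(ray(w,f(x,y),0)))
for x,y in((278,330),(445,330),(276,98),(445,95)):print("notch",st(ray(w,f(x,y),38)))
for x,y in((340,325),):print("tip72.8",st(ray(w,f(x,y),72.8)))
print("tcp",st(np.array([488.92,-4.22])))
print("block front edge z26",st(ray(w,f(300,318),26)),"rail z10",st(ray(w,f(600,490),10)))
print("fin check front dir: frame corners",[st(np.array(p)) for p in((444.27,-36.3),(465.9,41.8),(489.85,38.15),(472.55,-43.5))])
```

```text
z0 380 125 [-111.2   -2.7]
z0 385 110 [-109.7   -3.2]
z0 390 140 [-112.7   -3.7]
z0 410 150 [-113.7   -5.6]
z0 430 155 [-114.2   -7.4]
z0 445 155 [-114.2   -8.9]
notch [-117.1    6.2]
notch [-117.1   -7.6]
notch [-97.2   6.2]
notch [-96.9  -7.3]
tip72.8 [-103.3    1.1]
tcp [-107.1    0.6]
block front edge z26 [-120.7    4.5] rail z10 [-144.1  -23.4]
fin check front dir: frame corners [array([-143.9,  -40.3]), array([-139.4,   40.6]), array([-115.2,   42.2]), array([-114.7,  -41.3])]
```

The circle fit puts the socket at about stand (-107.5, -8.2) and the notch centre at y -0.6. Plan: enter the notch at y≈-0.6 with the tip held just above the block (about 29 mm), drag about 7.5 mm toward stand -y (tool +y), then lower gently.

>>> move_arm(
  targets="-1 0 0.13 1 0 0 0;-1 0 0 1 0 0 0;-1 0 0 0.8 0 0 0;-1 0 0 0 0 0 0;-1 0 0 0 0 0 0",
)

```text
clock: 11.38
eef_pos: [488.0, -6.7, 92.5]
tool_rot: [3.141, 0.002, -0.217]
force: [0.7, 0.1, -0.3]
width: 18.4
gripper_force: 59.0
```

>>> move_arm(
  targets="-1 0 0 0.3 0 0 0;-1 0 0 0.3 0 0 0;-1 0 0 0.3 0 0 0;-1 0 0 0 0 0 0",
)

```text
clock: 11.72
eef_pos: [488.4, -6.5, 83.9]
tool_rot: [-3.142, 0.001, -0.217]
force: [0.6, 0.1, -0.6]
width: 18.9
gripper_force: 59.0
```

>>> move_arm(
  targets="-1 0 -0.05 0.2 0 0 0;-1 0 0 0.2 0 0 0;-1 0 0 0.1 0 0 0;-1 0 0 0 0 0 0",
)

```text
clock: 12.05
eef_pos: [488.6, -6.1, 79.1]
tool_rot: [3.142, 0.0, -0.216]
force: [0.1, -0.4, -1.8]
width: 18.6
gripper_force: 59.0
```

```bash
cat >> h.py <<'E'
CE=np.array([593.4,-27.6])
def st(p,yaw=-12.3):
    a=np.radians(yaw);q=np.asarray(p)[:2]-CE;return np.array([q@[np.cos(a),np.sin(a)],q@[-np.sin(a),np.cos(a)]]).round(2)
def rep():
    from cell import read_state
    s=read_state();f=s["force"];print("st",st(s["eef_pos"]),"z",s["eef_pos"][2].round(2),"F st",(st(CE+f[:2])),f[2].round(2))
E
python3 -c "
from h import *;rep()"
```

```text
st [-106.98   -1.32] z 79.08 F st [ 0.22 -0.33] -1.8
```

>>> move_arm(
  targets="-1 0 0.15 0 0 0 0;-1 0 0.15 0 0 0 0;-1 0 0.15 0 0 0 0;-1 0 0.15 0 0 0 0;-1 0 0.1 0 0 0 0",
)

```text
clock: 12.47
eef_pos: [487.6, -12.6, 79.3]
tool_rot: [-3.141, -0.0, -0.216]
force: [1.5, 3.1, -3.6]
width: 18.4
gripper_force: 58.8
```

>>> move_arm(
  targets="-1 0 0 0.1 0 0 0;-1 0 0 0.1 0 0 0;-1 0 0 0.1 0 0 0;-1 0 0 0 0 0 0",
)

```text
clock: 12.8
eef_pos: [487.1, -12.9, 76.2]
tool_rot: [-3.141, 0.0, -0.216]
force: [0.7, 3.2, -0.3]
width: 18.4
gripper_force: 58.9
```

```bash
python3 -c "
from h import *;rep()"
```

```text
st [-106.98   -8.23] z 76.18 F st [-0.01  3.27] -0.35
```

>>> move_arm(
  targets="-1 0 0 0.1 0 0 0;-1 0 0 0.1 0 0 0;-1 0 0 0 0 0 0",
)

```text
clock: 13.05
eef_pos: [487.1, -12.9, 74.1]
tool_rot: [-3.142, 0.0, -0.216]
force: [1.0, 3.0, -1.0]
width: 18.9
gripper_force: 58.9
```

>>> move_arm(
  targets="-1 0 0 0.1 0 0 0;-1 0 0 0 0 0 0",
)

```text
clock: 13.22
eef_pos: [487.1, -12.9, 73.1]
tool_rot: [3.142, 0.0, -0.216]
force: [0.8, 2.7, -0.3]
width: 18.7
gripper_force: 58.9
```

```bash
python3 -c "
from h import *;rep()"
```

```text
st [-106.96   -8.3 ] z 73.14 F st [0.17 2.76] -0.27
```

No contact force with the tip at 24.5 mm, so it's in the socket. Continue down gently.

>>> move_arm(
  targets="-1 0 0 0.15 0 0 0;-1 0 0 0.15 0 0 0;-1 0 0 0 0 0 0",
)

```text
clock: 13.47
eef_pos: [487.4, -13.1, 70.1]
tool_rot: [3.141, -0.0, -0.217]
force: [2.1, 3.0, -0.5]
width: 18.6
gripper_force: 58.9
```

```bash
python3 -c "
from h import *;rep()"
```

```text
st [-106.66   -8.46] z 70.1 F st [1.42 3.37] -0.54
```

>>> move_arm(
  targets="-1 0 0 0.2 0 0 0;-1 0 0 0.2 0 0 0;-1 0 0 0 0 0 0",
)

```text
clock: 13.72
eef_pos: [487.4, -13.2, 66.0]
tool_rot: [3.141, -0.0, -0.217]
force: [1.1, 2.6, -2.8]
width: 18.6
gripper_force: 58.9
```

>>> move_arm(
  targets="-1 0 0 0.2 0 0 0;-1 0 0 0.2 0 0 0;-1 0 0 0 0 0 0",
)

```text
clock: 13.97
eef_pos: [487.4, -13.2, 62.0]
tool_rot: [3.141, -0.0, -0.217]
force: [1.6, 2.7, -2.4]
width: 18.4
gripper_force: 59.0
```

```bash
python3 -c "
from h import *;rep()"
```

```text
st [-106.68   -8.5 ] z 62.01 F st [1.   2.95] -2.36
```

Tip is at about 13.4 mm, with 5.4 mm to go.

>>> move_arm(
  targets="-1 0 0 0.2 0 0 0;-1 0 0 0.15 0 0 0;-1 0 0 0.1 0 0 0;-1 0 0 0 0 0 0",
)

```text
clock: 14.3
eef_pos: [487.3, -13.1, 57.6]
tool_rot: [3.141, -0.0, -0.217]
force: [1.6, 2.1, -0.7]
width: 18.3
gripper_force: 59.1
```

>>> move_arm(
  targets="-1 0 0 0.05 0 0 0;-1 0 0 0 0 0 0",
)

```text
clock: 14.47
eef_pos: [487.3, -13.2, 57.3]
tool_rot: [3.141, -0.0, -0.217]
force: [1.4, 1.2, 0.4]
width: 18.5
gripper_force: 59.1
```

```bash
python3 -c "
from h import *;rep()"
```

```text
st [-106.71   -8.49] z 57.3 F st [1.08 1.47] 0.45
```

>>> move_arm(
  targets="-1 0 0 0.05 0 0 0;-1 0 0 0 0 0 0;-0.2 0 0 0 0 0 0;-0.2 0 0 0 0 0 0;-0.2 0 0 0 0 0 0",
)

```text
clock: 14.88
eef_pos: [486.4, -13.4, 56.6]
tool_rot: [3.141, 0.001, -0.217]
force: [0.4, -0.0, 1.1]
width: 34.3
gripper_force: 0.0
```

>>> move_arm(
  targets="-0.2 0 0 0 0 0 0;-0.2 0 0 -0.5 0 0 0;-0.2 0 0 -1.5 0 0 0;-0.2 0 0 -3 0 0 0;-0.2 0 0 -3 0 0 0",
)

```text
clock: 15.3
eef_pos: [486.1, -13.3, 137.4]
tool_rot: [3.14, 0.003, -0.217]
force: [1.3, 0.5, 0.7]
width: 34.0
gripper_force: 0.0
```

>>> move_arm(
  targets="-0.2 0 0 -3 0 0 0;-0.2 -2 0 -2 0 0 0;-0.2 -2 0 0 0 0 0;-0.2 0 0 0 0 0 0",
)

```text
clock: 15.63
eef_pos: [444.5, -3.4, 187.6]
tool_rot: [-3.139, 0.003, -0.217]
force: [-0.2, 0.2, -0.3]
width: 34.3
gripper_force: 0.0
```

Run:
```python
from h import *
from cell import cams
rep()
w=cams.get_image("wrist");s=cams.get_image("side")
a=s["color"][190:310,240:400]
o=np.zeros((600,640,3),np.uint8);o[:]=cv2.resize(w["color"],(640,600))if 0 else 0
o[:300,:400]=cv2.resize(a,(400,300),interpolation=2)
o[300:,:400]=cv2.resize(w["color"][100:400,120:520],(400,300))
cv2.imwrite("pics/f.png",o[:,:400,::-1]);print(notches(cams.get_image("top"),CE))
h=st
p=np.array([487.2,-13.2]);print("proj top",proj(s,(*p,94)),proj(w,(*p,94)))
```

```text
st [-150.59   -8.11] z 187.63 F st [-0.25  0.13] -0.3
[(np.float64(22.5), 2.5), (np.float64(26.25), 3.0), (np.float64(29.25), 2.0), (np.float64(32.5), 2.5), (np.float64(123.25), 178.0), (np.float64(231.75), 8.0), (np.float64(261.25), 2.0), (np.float64(291.25), 8.0), (np.float64(321.75), 2.0), (np.float64(324.25), 1.0), (np.float64(351.25), 8.0)]
proj top [356.51682315 240.75636155] [320.01019092 164.95969969]
```

View pics/f.png

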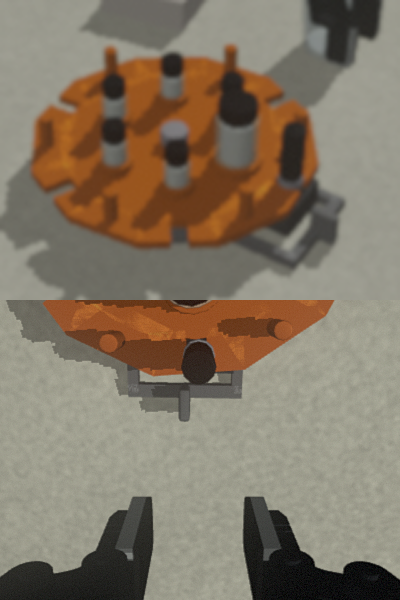

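The side view shows the pin upright in the big vial's notch with its collar on the disc. Its top is near pixel (357,241), matching the prediction for fully home. The wrist view shows the gripper clear of it, and the disc is at about 3.8° from front. Handing in.

```bash
python3 -c "
from cell import order
print(order.finish_job())"
```

```text
the job is handed in; nothing more can be done
None
```

The job is handed in: the big vial faces front within about 4°, and the pin looks fully home and upright in its notch from the last camera views. The gripper is clear and wrist forces stayed below about 7 N; the verdict was not shown to me.

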